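# Build up a bearing press stack

### The arm

A 7-joint arm with a two-finger parallel gripper is mounted at the origin on a cart in front of the work surface, level with it; the furniture and walls round the work are solid. World frame = base frame: x ahead of the robot, y to its left, z up, the work surface at z = 0. Lengths are in m, angles in rad, forces in N, time in s.
With the tool pointing down it reaches from about 0.425 to 0.95 m from the base axis. Payload 4.7 kg.
Tool frame: the origin (TCP) lies between the finger pads; the fingertips stand 25 mm ahead of it and the grasp point (between the pads) lies 6 mm ahead of it; z points along the fingers, y is the line along which they close (so a half turn about z gives the same grasp; the last joint's range is limited). The gripper opens to 85 mm and grips with 20 to 120 N. Pads are 22 mm wide; open, the fingers measure 114 mm over their backs; the gripper's body (76 mm by 85 mm) begins 54 mm behind the grasp point. The pads swing forward as they close: fully open they stand 13 mm farther back than shut.
Start: joints at [1.294, 0.469, -0.049, 1.532, 0.024, 1.141, -0.082], TCP at [0.166, -0.654, 0.227] pointing down, gripper open.
Joint ranges: [-2.59, 2.59], [-0.33, 1.99], [-1.39, 1.29], [0.1, 2.45], [-1.04, 4.18], [0.21, 1.99], [-2.66, 2.66]. Speed limits (rad/s): [2.57, 2.57, 3.14, 3.14, 3.14, 3.14, 3.14].

### API

Orientations are given as a 3x3 rotation matrix whose columns are the frame's x, y, z axes.
In Python, from rig import * gives the robot as it stands. Calls block until the motion is done:
- movep(position, orientation): joint-space move of the TCP to a pose.
- move_l(position, attitude=None, feed=0.15, until_force=None): straight line of the TCP; attitude=None keeps the orientation; feed is the mean speed in m/s. With until_force (N) it stops when the force on the tool has changed by that much, and returns True; else False.
- move_joints(angles): joint-space move.
- command_gripper(opening, newtons=None): finger opening in m; newtons is the grip in N (None keeps the last); returns when the fingers have stopped.
- sleep(seconds).
- inverse_kinematics(position, orientation): joint angles nearest the present ones, or None.
- sense(): the state.
- camera(name): name is "scene" or "top" or "wrist"; returns (picture, depth): 480x640x3 uint8, red, green, blue; 480x640 float32, m along the optical axis (not along the pixel's ray), 0 where there is no reading.
- camera_params(name): a dict with "K" (3x3 intrinsics, pixels), "position" and "rotation" of the camera in the world; the wrist camera has in their place "tool_from_camera" (4x4, takes a point from camera to tool coordinates, whose origin is the TCP and whose axes are the flange's). Camera axes: x right, y down, z forward; pixel columns grow to the right and rows downward; lengths in m; the calibration is good to about 2 mm. The wrist camera is an equidistant fisheye: a pixel r from the principal point sees the ray r / f radians off the axis. A picture is of the moment at which its call begins: read the wrist's pose just before it. camera_params takes no time and is no camera call.
A pose or a line that the arm cannot do raises Unreachable and nothing moves.
- finish_job(): hands the job in; it is judged then, once.
The state is a dict: "time_s": time; "joint_pos": joint angles; "qd": joint speeds; "joint_efforts": joint torques, N m; "position": TCP position; "tcp_rot": TCP orientation; "wrist_force": force on the tool from outside, world axes, zero at the start; "ft_torque": the same for the moment, N m; "finger_gap": finger opening in m; "gripper_force": force on a finger pad.
Only numpy, scipy, OpenCV 4.12 (cv2) and the standard library are available. Lean on these libraries where they do the work, as an engineer would, in place of code of your own. Each camera call takes 0.05 s, during which the arm holds its last target. There are 200 camera calls.

### The job

Build the pressing stack in the middle of the round press plate, each part centred on the one below and lying flat: first the short wide bushing standing upright, on it the bearing, on that the small spacer ring, and last the aluminium block laid flat as the soft pad for the ram. Build it one part at a time in that order, let every part go, and leave the tall bushing, the black bench block and the bottle standing where they are.

Things in the scene. Friction and masses are not known exactly. Their poses are not given: they have to be found in the camera images.
- press_plate: round turned steel plate fixed on the bench, 110 mm diameter, 14 mm thick, flat on top, with a small bore in its middle, four little bolt holes and one fine turned centring ring of 60 mm diameter; origin at the centre of its underside, z up
- plate_top (a point): centre of the press plate's top face, 14 mm above the bench
- sleeve: short wide turned steel bushing standing upright, 47 mm diameter, 50 mm high, flat ends; origin at the centre of its underside, z up along its axis
- race: grey steel roller bearing, a ring with a wide open middle, lying flat, 42 mm outer diameter, 15 mm high; solid for contact (nothing enters its bore); origin at the centre of its underside, z up along its axis
- spacer: small plain steel spacer ring lying flat, 27 mm outer diameter, 8 mm high; solid for contact; origin at the centre of its underside, z up along its axis
- pad: bare aluminium block lying flat, 28 mm (its x) by 68 mm (its y) by 16 mm high; grip it across its 28 mm; origin at the centre of its underside, z up
- tall_bushing: bystander: tall slim steel bushing standing upright, 36 mm diameter, 97 mm high, loose; origin at the centre of its underside
- black_block: bystander: blackened steel bench block standing loose, 36 mm (x) by 46 mm (y) by 50 mm high; origin at the centre of its underside
- fluid_bottle: bystander: small white bottle of marking-out fluid with a white screw cap, standing loose, 51 mm diameter, 73 mm high; origin at the centre of its underside
Mind the look-alikes: they are no part of the job. There is more than one size of the race; the one meant has the size given above.

How it is judged:
By the outcome, as a careful person would: the job done as asked, in the order asked, and still so for the second after the job is handed in, with the robot touching nothing.
It also fails if it takes over 109 s, if anything falls off the work surface, if the arm or the gripper's body presses on something with over 40 N, if the wrist force passes 120 N, or if a joint passes its speed limit or range.

## Working session

There is one attempt and no reset: what is moved stays moved. The work goes in short steps, each a Python script; the robot and the scene stay as the last script left them, time stands still between calls to the robot, and variables do not carry over. Pictures are saved under pics/ and viewed, at most 14 in all, crops included, and the job is handed in when it is done.

```bash
ls; mkdir -p pics; python3 - <<'E'
from rig import *
import cv2,numpy as np
for n in("top","scene"):
    p,d=camera(n); np.savez(f"{n}.npz",p=p,d=d); cv2.imwrite(f"pics/{n}0.png",p[:,:,::-1])
    print(n,camera_params(n),(d>0).mean())
s=sense();print(s['time_s'],s['position'],s['tcp_rot'],s['finger_gap']);print(camera_params("wrist"))
E
```

```text
pics
top {'K': array([[591.6591874 ,   0.        , 316.24299076],
       [  0.        , 591.6591874 , 232.40919594],
       [  0.        ,   0.        ,   1.        ]]), 'position': array([0.32555265, 0.01711781, 1.37260268]), 'rotation': array([[ 4.66686882e-03, -9.86695213e-01,  1.62513930e-01],
       [-9.99987706e-01, -4.87717554e-03, -8.95149790e-04],
       [ 1.67584898e-03, -1.62507755e-01, -9.86705843e-01]])} 0.9958138020833334
scene {'K': array([[462.86603395,   0.        , 323.39437273],
       [  0.        , 462.86603395, 239.91372724],
       [  0.        ,   0.        ,   1.        ]]), 'position': array([-0.0791507 ,  0.3211814 ,  0.57822133]), 'rotation': array([[-0.45352044, -0.5351875 ,  0.71266651],
       [-0.89122926,  0.2674477 , -0.3663088 ],
       [ 0.00544288, -0.80127778, -0.59826775]])} 0.9960188802083333
0.1 [ 0.16544506 -0.65385546  0.22565041] [[ 9.69439599e-01  2.45329609e-01 -4.96686841e-04]
 [ 2.45330104e-01 -9.69438069e-01  1.72348906e-03]
 [-5.86842352e-05 -1.79267078e-03 -9.99998391e-01]] 0.0853460973246479
{'K': array([[371.64829954,   0.        , 315.73493308],
       [  0.        , 371.64829954, 236.52736417],
       [  0.        ,   0.        ,   1.        ]]), 'tool_from_camera': array([[-6.68914340e-04, -9.52407572e-01, -3.04826787e-01,
         7.86035252e-02],
       [ 9.99999669e-01, -4.95865646e-04, -6.45113656e-04,
         1.00994905e-03],
       [ 4.63257999e-04, -3.04827117e-01,  9.52407588e-01,
        -1.49471838e-01],
       [ 0.00000000e+00,  0.00000000e+00,  0.00000000e+00,
         1.00000000e+00]])}
```

View pics/top0.png

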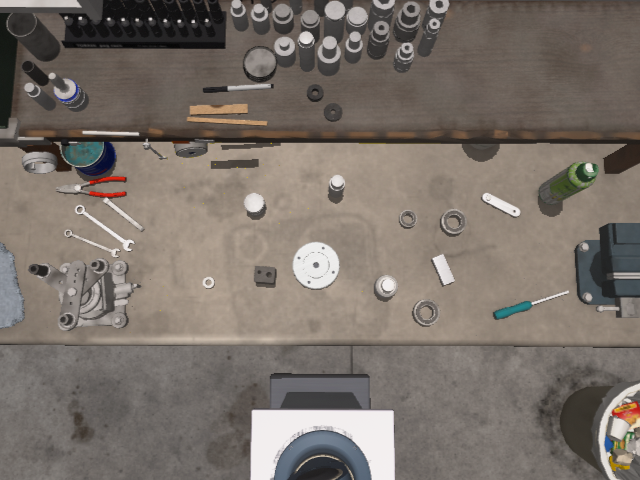

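View pics/scene0.png

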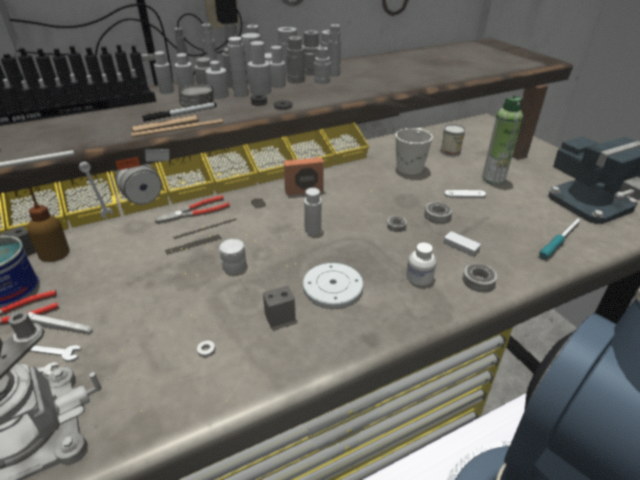

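The top view shows the plate at (316,265), the short bushing at (254,203), the tall bushing at (337,185) and the bottle at (385,287). The black block is at (265,276), a small ring at (208,283) and a bright block at (443,270), with a flat link at (500,205) as its look-alike. Three bearings are in view at (408,218), (452,222) and (425,313). The (408,218) one looks about 18 px across, so about 42 mm. I'll measure these in both views.

```bash
cat > h.py <<'E'
import numpy as np,cv2
def cloud(P,d):
    K=P['K'];v,u=np.mgrid[:d.shape[0],:d.shape[1]]
    c=np.stack([(u-K[0,2])/K[0,0]*d,(v-K[1,2])/K[1,1]*d,d],-1)
    return c@P['rotation'].T+P['position']
E
python3 - <<'E'
from rig import *
from h import *
for n in("top","scene"):
    f=np.load(n+".npz");d=f['d'];P=cloud(camera_params(n),d)
    reg=(P[...,0]>.36)&(P[...,0]<.82)&(abs(P[...,1])<.5)&(d>0)
    fl=reg&(abs(P[...,2])<.012); z0=np.median(P[fl][:,2]);print(n,'bench z',z0,'noise',P[fl][:,2].std())
    m=(reg&(P[...,2]>z0+.004)).astype(np.uint8)
    N,L,S,C=cv2.connectedComponentsWithStats(m)
    for i in range(1,N):
        if S[i,4]<25: continue
        q=P[L==i]; zt=np.percentile(q[:,2],90); t=q[q[:,2]>zt-.005]
        (c,wh,a)=cv2.minAreaRect((t[:,:2]*1000).astype(np.float32))
        print('px',C[i].round(0),'n',S[i,4],'ztop mm',round(zt*1000,1),'top c',np.round(c,1),'size',np.round(wh,0),'ang',round(a))
p=np.load("top.npz")['p'];cv2.imwrite("pics/crop1.png",cv2.resize(p[190:335,180:480,::-1],None,fx=2.6,fy=2.6,interpolation=cv2.INTER_CUBIC))
E
```

```text
top bench z 0.000584396027326628 noise 0.0031204594680432425
px [317. 113.] n 31315 ztop mm 245.0 top c [7.615e+02 1.000e-01] size [ 117. 1000.] ang 0
px [336. 186.] n 298 ztop mm 98.7 top c [652.4 -29.5] size [27. 26.] ang 89
px [119. 179.] n 58 ztop mm 13.7 top c [676.4 483.2] size [ 9. 33.] ang 0
px [119. 194.] n 74 ztop mm 13.6 top c [639.6 483.4] size [ 9. 33.] ang 8
px [255. 204.] n 411 ztop mm 53.2 top c [612.3 159. ] size [45. 44.] ang 13
px [501. 204.] n 346 ztop mm 12.0 top c [ 620.9 -419.2] size [95. 26.] ang 61
px [126. 216.] n 198 ztop mm 17.5 top c [589.7 466.9] size [92. 11.] ang 50
px [453. 221.] n 431 ztop mm 23.9 top c [ 577.5 -303.7] size [57. 58.] ang 44
px [408. 219.] n 208 ztop mm 17.2 top c [ 584.2 -199. ] size [38. 41.] ang 2
px [124. 242.] n 109 ztop mm 9.6 top c [529.9 463.5] size [57. 30.] ang 39
px [316. 265.] n 1778 ztop mm 18.0 top c [473.3  16. ] size [106. 106.] ang 1
px [114. 252.] n 29 ztop mm 10.4 top c [501.  485.3] size [21. 11.] ang 2
px [443. 269.] n 397 ztop mm 19.5 top c [ 464.7 -276.7] size [67. 29.] ang 22
px [109. 286.] n 2152 ztop mm 123.7
[... 1336 characters left out ...]
3.] ang 1
px [421. 264.] n 961 ztop mm 72.1 top c [ 422.5 -140.8] size [27. 27.] ang 57
px [333. 284.] n 2090 ztop mm 15.0 top c [473.   18.5] size [108. 108.] ang 59
px [475. 271.] n 381 ztop mm 21.2 top c [ 378.5 -233.9] size [59. 36.] ang 89
px [279. 305.] n 1022 ztop mm 50.3 top c [448.4 132.8] size [46. 39.] ang 86
px [ 46. 294.] n 108 ztop mm 11.0 top c [677.2 484.6] size [31. 12.] ang 88
px [ 47. 308.] n 118 ztop mm 11.2 top c [638.6 483.8] size [11. 33.] ang 12
px [ 44. 382.] n 6558 ztop mm 122.0 top c [443.6 488.3] size [39. 73.] ang 46
px [206. 347.] n 175 ztop mm 9.5 top c [432.6 264.9] size [27. 26.] ang 1
px [ 62. 351.] n 254 ztop mm 6.7 top c [528.9 473.9] size [68. 28.] ang 66
```

View pics/crop1.png

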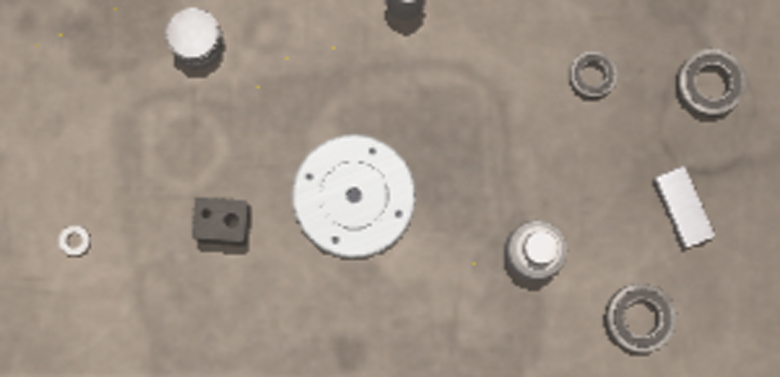

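The two views agree within about 2 mm on every part. The three bearing candidates are top (408,218), 41 mm across and 15 mm high, and (452,222) and (425,313), both about 58 mm across and 21 mm high. The race is (408,218), and the crop shows the small ring at (592,75). The other parts match their given sizes: sleeve 45 mm across and 50 mm high, spacer 26 mm, and pad 67x29 mm. The (500,205) link is 95 mm long, so it isn't the pad. Next I'll move over the plate and the sleeve and refine with the wrist camera.

```bash
cat > h.py <<'E'
import numpy as np,cv2
from rig import *
def Rz(deg):
    a=np.radians(deg);c,s=np.cos(a),np.sin(a)
    return np.array([[c,s,0],[s,-c,0],[0,0,-1.]])
def rays():
    P=camera_params("wrist");K=P['K'];v,u=np.mgrid[:480,:640]
    x=(u-K[0,2])/K[0,0];y=(v-K[1,2])/K[1,1];r=np.hypot(x,y)+1e-9
    return np.stack([np.sin(r)*x/r,np.sin(r)*y/r,np.cos(r)],-1),P['tool_from_camera']
def look(xy,ztop,tol=.005,name=None,rad=.07,s=None):
    """centre of the flat top face near xy: depth mask -> contour -> rays cast on the plane z=measured top"""
    s=sense();p,d=camera("wrist");D,T=rays();R=np.array(s['tcp_rot']);t=np.array(s['position'])
    W=R@T[:3,:3];o=R@T[:3,3]+t
    D=D@W.T; zc=W[:,2]                      # optical axis
    P=o+D*(d/(D@zc))[...,None]
    near=(np.hypot(P[...,0]-xy[0],P[...,1]-xy[1])<rad)&(d>0)
    m=near&(abs(P[...,2]-ztop)<tol); z=np.median(P[...,2][m])
    m=(near&(abs(P[...,2]-z)<tol)).astype(np.uint8)
    N,L,S,C=cv2.connectedComponentsWithStats(m);i=1+np.argmax(S[1:,4])
    c=max(cv2.findContours((L==i).astype(np.uint8),cv2.RETR_EXTERNAL,cv2.CHAIN_APPROX_NONE)[0],key=cv2.contourArea)[:,0]
    r=D[c[:,1],c[:,0]];q=(o+r*((z-o[2])/r[:,2])[:,None])[:,:2]
    f=(q*1000).astype(np.float32)
    e=cv2.fitEllipse(f);b=cv2.minAreaRect(f)
    print(name,'t',round(s['time_s'],1),'px',C[i].round(),'z',round(z*1000,1),'ell',np.round(e[0],1),np.round(e[1],1),'rect',np.round(b[0],1),np.round(b[1],1),round(b[2],1))
    if name: cv2.imwrite(f"pics/{name}.png",p[:,:,::-1])
    return np.array(e[0])/1000,b,z,p,d
E
python3 - <<'E'
from h import *
s=sense();move_l(np.array(s['position'])+[0,0,.08],feed=.3)
for n,xy,zt in(("plate",(.473,.017),.014),("sleeve",(.612,.160),.05)):
    movep([*xy,.20],Rz(90)); print(np.round(sense()['joint_pos'],2))
    look(xy,zt,name="w_"+n,rad=.075 if n=="plate" else .04)
E
```

```text
[ 0.68  0.29 -0.94  1.99  0.28  1.   -0.4 ]
w_plate t 3.1 px [317. 204.] z 16.1 ell [474.9  16.3] [108.1 108.4] rect [475.   16.1] [108.6 108.9] 43.1
[ 0.29  0.58 -0.89  1.64  0.48  1.17 -0.72]
w_sleeve t 4.0 px [318. 214.] z 52.0 ell [613.9 159.7] [45.3 45.7] rect [613.9 159.3] [46.9 44.8] 90.0
```

View pics/w_plate.png

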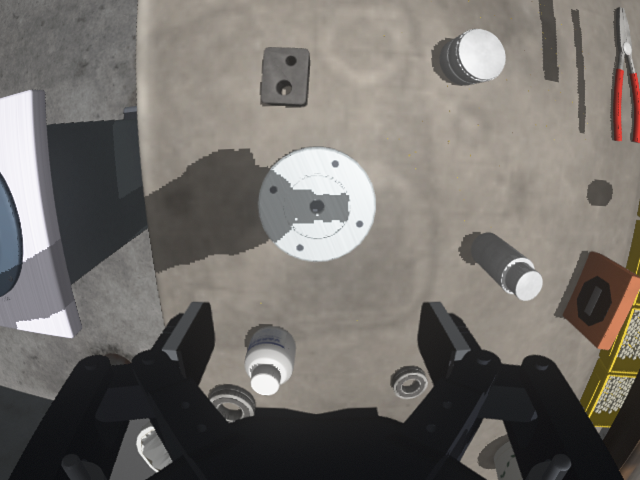

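The wrist view shows the plate centred at (317,204), the sleeve at (475,55), the block at (285,75), and the bottle and race lower down. The plate and sleeve diameters fit. Next I'll grasp the sleeve and place it.

```bash
cat >> h.py <<'E'
def pick(xy,z,yaw,opening,N=60,zs=.15,app=.02):
    command_gripper(opening+app); movep([*xy,zs],Rz(yaw)); move_l([*xy,z+.03],feed=.25)
    hit=move_l([*xy,z],feed=.06,until_force=8)
    command_gripper(opening-.01,N); s=sense(); print('hit',hit,'gap',s['finger_gap'],'grip',s['gripper_force'],'tcp',np.round(s['position'],4))
    zg=s['position'][2]; move_l([*xy,zs],feed=.2); s=sense(); print('lifted gap',s['finger_gap'],'F',np.round(s['wrist_force'],1),'t',s['time_s']); return zg
def place(xy,z,yaw,opening,zs=.2,app=.02):
    """z: TCP height at which the part should touch"""
    movep([*xy,zs],Rz(yaw)); move_l([*xy,z+.012],feed=.2); sleep(.3)
    hit=move_l([*xy,z-.004],feed=.02,until_force=4); s=sense()
    print('contact',hit,np.round(s['position'],4),'expected z',z,'F',np.round(s['wrist_force'],1))
    command_gripper(opening+app); sleep(.2); move_l([*xy,max(zs,z+.1)],feed=.2); print('t',sense()['time_s'])
E
python3 - <<'E'
from h import *
z=pick((.6135,.1597),.031,90,.047)
place((.4742,.0165),z+.014,90,.047)
a=look((.474,.0165),.064,name="w_p1",rad=.04)
E

```

```text
hit False gap 0.04318137295592095 grip 61.301652881884365 tcp [0.6139 0.1599 0.0318]
lifted gap 0.04291858528465374 F [ 0.4 -0.2 -2.3] t 6.95
contact True [0.4741 0.0163 0.0457] expected z 0.04581947412007313 F [-0.7 -1.   5.6]
t 11.0333
w_p1 t 11.0 px [317. 220.] z 66.0 ell [474.4  16. ] [45.3 45.5] rect [474.5  16.1] [45.9 45.8] 88.7
```

View pics/w_p1.png

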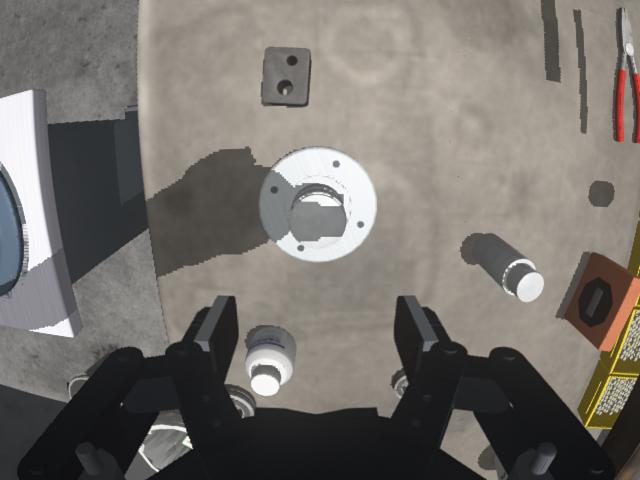

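The sleeve stands on the plate at (318,215), at (474.4,16.0) against the plate's (474.9,16.3) in the same wrist calibration, so it's 0.6 mm off centre. Next is the race.

```bash
python3 - <<'E'
from h import *
command_gripper(.06)
movep([.583,-.198,.20],Rz(90))
c,b,z,p,d=look((.583,-.198),.015,name="w_race",rad=.035)
assert 38<max(b[1])<45
z=pick((c[0]-.0003,c[1]),.0245,90,.042,app=.018)
place((.4741,.0165),z+.064,90,.042,app=.018)
look((.474,.0165),.079,name="w_p2",rad=.035)
E

```

```text
w_race t 12.3 px [318. 210.] z 16.4 ell [ 585.7 -198.8] [41.2 41.8] rect [ 585.6 -199.1] [41.1 41.2] 45.0
hit False gap 0.03183458303736737 grip 0.0 tcp [ 0.5855 -0.1989  0.0247]
lifted gap 0.03205202885105483 F [-0.1  0.7 -0.1] t 15.2
contact False [0.4742 0.0166 0.0848] expected z 0.08868833054030884 F [ 0.9  0.1 -0.3]
t 19.3833
  return _methods._mean(a, axis=axis, dtype=dtype,
  ret = ret.dtype.type(ret / rcount)
Traceback (most recent call last):
  File "h.py", line 19, in look
    N,L,S,C=cv2.connectedComponentsWithStats(m);i=1+np.argmax(S[1:,4])
                                                    ~~~~~~~~~^^^^^^^^^
ValueError: attempt to get argmax of an empty sequence
```

The race grasp failed: the fingers closed to the commanded gap with no grip force. I'll look at what happened to the race and the sleeve.

```bash
python3 - <<'E'
from h import *
s=sense();print(s['position'],s['finger_gap'])
look((.474,.0165),.064,name="w_p2",rad=.04)
movep([.5855,-.199,.20],Rz(90))
look((.5855,-.199),.015,tol=.008,name="w_race2",rad=.06)
E

```

```text
[0.47302723 0.01606978 0.19866342] 0.060340436827854435
w_p2 t 19.4 px [317. 220.] z 66.0 ell [474.4  16. ] [45.2 45.6] rect [474.3  15.9] [45.  45.8] 90.0
w_race2 t 20.4 px [315. 209.] z 16.3 ell [ 585.6 -198.5] [40.8 41.8] rect [ 585.2 -197.9] [40.7 41.7] 0.2
```

View pics/w_race2.png

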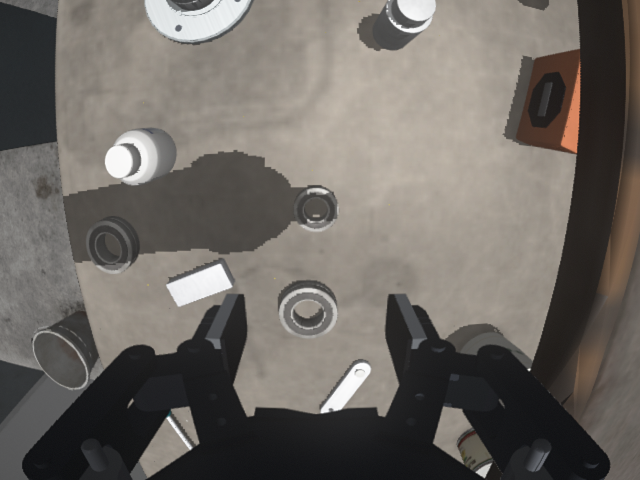

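The sleeve and race are both unmoved: race at (316,209), sleeve still centred. The fingertips seem to have passed above the race, so I'll find the true tip height with a guarded touch on the bench and then close in steps.

```bash
python3 - <<'E'
from h import *
xy=(.5852,-.1985)
command_gripper(.055); move_l([*xy,.04],feed=.25); sleep(.2)
hit=move_l([*xy,.008],feed=.025,until_force=4); s=sense();print(hit,np.round(s['position'],4),np.round(s['wrist_force'],1))
z=s['position'][2]; 
move_l([*xy,z+.0035],feed=.03)
for g in(.048,.044,.040,.036,.03):
    command_gripper(g,40);s=sense();print(g,round(s['finger_gap'],4),round(s['gripper_force'],1),np.round(s['wrist_force'],1),np.round(s['position'],4))
    if s['gripper_force']>20:break
E

```

```text
False [ 0.5854 -0.1985  0.0082] [0.3 1.2 0.4]
0.048 0.0484 0.0 [-0.2  0.5  0.6] [ 0.5852 -0.1985  0.0117]
0.044 0.0445 0.0 [ 0.2 -0.2 -0.8] [ 0.5852 -0.1985  0.0116]
0.04 0.0397 0.0 [-0.7  0.   0.2] [ 0.5852 -0.1985  0.0117]
0.036 0.0361 0.0 [-0.4 -0.3 -1.1] [ 0.5852 -0.1985  0.0117]
0.03 0.0302 0.0 [ 0.5 -0.2  0.1] [ 0.5852 -0.1985  0.0117]
```

```bash
python3 - <<'E'
from h import *
s=sense();print(s['position'],s['tcp_rot'],s['finger_gap'])
p,d=camera("wrist");q,_=camera("scene")
q=cv2.resize(q[150:290,330:510],(480,373),interpolation=cv2.INTER_CUBIC)
o=np.zeros((480,800,3),np.uint8);o[:240,:320]=cv2.resize(p,(320,240));o[:373,320:]=q
o[240:,:320]=p[100:340,150:470]
cv2.imwrite("pics/dbg.png",o[:,:,::-1])
E

```

```text
[ 0.58522924 -0.19850976  0.01172181] [[-8.50309982e-06  9.99999998e-01  5.67838958e-05]
 [ 9.99999999e-01  8.50496953e-06 -3.29267511e-05]
 [-3.29272340e-05  5.67836158e-05 -9.99999998e-01]] 0.03018447366681833
```

View pics/dbg.png

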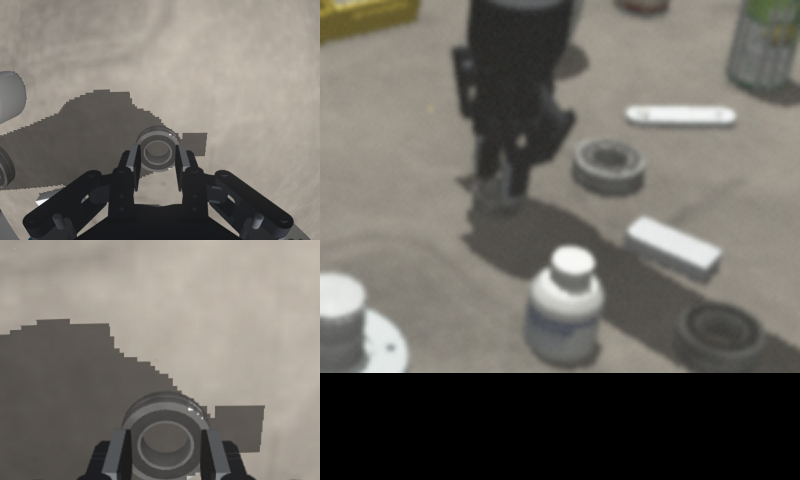

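The wrist crop shows the race ring at about (165,440), with the finger pads beside it and overlapping its image, so the tips must be higher than assumed. I'll measure them in the wrist depth.

```bash
python3 - <<'E'
from h import *
s=sense();p,d=camera("wrist");D,T=rays();P=(D*(d/D[...,2])[...,None])@T[:3,:3].T+T[:3,3]
m=(d>0)&(abs(P[...,1])<.05)&(abs(P[...,0])<.02)&(P[...,2]<.03)
q=P[m];print(len(q))
for lo in range(-60,32,4):
    k=q[(q[:,2]*1000>=lo)&(q[:,2]*1000<lo+4)]
    for sg in(-1,1):
        w=k[k[:,1]*sg>0]
        if len(w)>3: print(lo,sg,len(w),'y',np.round(np.percentile(w[:,1],[2,98])*1e3,1),'x',np.round(np.percentile(w[:,0],[2,98])*1e3,1))
E

```

```text
61790
-60 -1 805 y [-46.4 -15.5] x [-8.6 13. ]
-60 1 790 y [17.2 47.6] x [-8.6 13. ]
-56 -1 600 y [-43.8 -15.8] x [-1.3 13. ]
-56 1 582 y [17.3 45.5] x [ 3.7 13.1]
-52 -1 322 y [-35.9 -15.8] x [-6.3 12.9]
-52 1 351 y [17.1 37. ] x [-6.3 12.9]
-48 -1 444 y [-24.6 -14.2] x [-10.8  11.2]
-48 1 435 y [15.6 26.2] x [-10.7  11.4]
-44 -1 219 y [-20.8 -14.1] x [-9.4 10.9]
-44 1 211 y [15.5 22. ] x [-10.8  10.7]
-40 -1 240 y [-27.6 -14.1] x [-10.1  10.7]
-40 1 249 y [15.5 29.1] x [-9.9 10.7]
-36 -1 271 y [-27.3 -14.1] x [-9.8 10.7]
-36 1 261 y [15.6 28.9] x [-9.6 10.6]
-32 -1 235 y [-27.4 -14.1] x [-9.9 10.8]
-32 1 236 y [15.5 28.8] x [-10.4  10.7]
-28 -1 214 y [-27.5 -14.1] x [-9.5 10.6]
-28 1 227 y [15.5 29. ] x [-9.5 10.6]
-24 -1 199 y [-27.5 -14.1] x [-10.1  10.5]
-24 1 196 y [15.5 29. ] x [-9.9 10.5]
-20 -1 192 y [-27.1 -14.1] x [-10.3  10.7]
-20 1 195 y [15.5 28.6] x [-8.8 10.8]
-16 -1 140 y [-25.6 -14.2] x [-9.9 10.6]
-16 1 132 y [15.4 27.3] x [-8.8 10.7]
-12 -1 52 y [-19.5 -14. ] x [-11.2  10.1]
-12 1 60 y [15.4 21.3] x [-10.6  10. ]
-8 -1 1521 y [-16.   -0.1] x [-18.8  18.2]
-8 1 1623 y [ 0.8 17.1] x [-18.8  18.5]
-4 -1 449 y [-17.5  -0.4] x [-18.6  19.8]
-4 1 438 y [ 0.4 18.3] x [-18.8  19.9]
0 -1 213 y [-17.8  -0.1] x [-12.1  19.8]
0 1 242 y [ 0.3 18.5] x [-12.2  19.8]
4 -1 241 y [-44.3  -0.1] x [-12.2  19.8]
4 1 226 y [ 0.6 39.3] x [-12.1  19.8]
8 -1 4547 y [-49.4  -1.1] x [-17.6  19.6]
8 1 4410 y [ 1.3 49.3] x [-17.4  19.5]
```

The fingertips actually stand about 10 mm behind the reported TCP at this gap, not 25 mm ahead, which matches the missing bench contact. I'll confirm by touching the bench lower down, then grasp relative to that.

```bash
python3 - <<'E'
from h import *
xy=(.5852,-.1985)
command_gripper(.055); sleep(.2)
hit=move_l([*xy,-.022],feed=.02,until_force=4); s=sense();print(hit,np.round(s['position'],4),np.round(s['wrist_force'],1))
if hit:
  z=s['position'][2]
  move_l([*xy,z+.005],feed=.03)
  for g in(.046,.040,.036,.032):
    command_gripper(g,50);s=sense();print(g,round(s['finger_gap'],4),round(s['gripper_force'],1),np.round(s['wrist_force'],1),np.round(s['position'],4))
    if s['gripper_force']>20:break
print(s['time_s'])
E

```

```text
True [ 0.5852 -0.1985 -0.0085] [-1.8 -1.   4.5]
0.046 0.0462 0.0 [ 0.5 -0.3 -0.6] [ 0.585  -0.1985 -0.0037]
0.04 0.0402 16.9 [ 0.4 -0.1  1.4] [ 0.5851 -0.1985 -0.0035]
0.036 0.0391 50.4 [-1.8  0.4  4. ] [ 0.5852 -0.1985 -0.0033]
27.325
```

```bash
python3 - <<'E'
from h import *
s=sense();z=s['position'][2];xy=s['position'][:2]
move_l([*xy,.15],feed=.2);s=sense();print('gap',s['finger_gap'],s['gripper_force'],np.round(s['wrist_force'],1))
if s['gripper_force']>20:
    place((.4742,.0163),z+.064,90,.042,app=.014)
    look((.474,.0165),.079,name="w_p3",rad=.035)
E

```

```text
gap 0.03888134287382181 50.33514935988933 [-0.3  1.  -1.1]
contact True [0.4743 0.0161 0.0606] expected z 0.0606958635652762 F [-0.5 -1.1  5.3]
t 32.2667
w_p3 t 32.3 px [317. 225.] z 80.2 ell [474.8  15.9] [40.8 42.3] rect [474.6  16. ] [40.8 42.3] 0.0
```

View pics/w_p3.png

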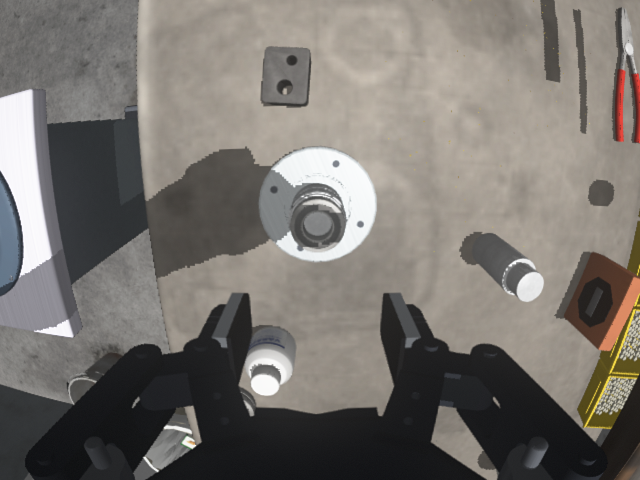

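The race sits flat on the sleeve at (318,225), at (474.8,15.9) and z 80, so it's centred. Next is the spacer, using the same bench-touch method.

```bash
cat >> h.py <<'E'
def pick2(xy,yaw,open_,close,up,N=40,zs=.10):
    """guarded touch of the bench with the tips, back off by up, close in steps; returns TCP z of the grasp"""
    command_gripper(open_); movep([*xy,zs],Rz(yaw)); move_l([*xy,.012],feed=.25); sleep(.3)
    hit=move_l([*xy,-.022],feed=.02,until_force=4); z=sense()['position'][2]; print('touch',hit,round(z,4))
    move_l([*xy,z+up],feed=.04)
    command_gripper(close,N); s=sense(); zg=s['position'][2]
    print('gap',round(s['finger_gap'],4),'grip',round(s['gripper_force'],1),np.round(s['wrist_force'],1),'zg',round(zg,4))
    move_l([*xy,.15],feed=.2); s=sense(); print('lifted gap',round(s['finger_gap'],4),'grip',round(s['gripper_force'],1),'t',s['time_s'])
    return zg,s['gripper_force']>15
E
python3 - <<'E'
from h import *
command_gripper(.039)
movep([.434,.264,.16],Rz(90))
c,b,z,p,d=look((.434,.264),.008,tol=.004,name="w_sp",rad=.025)
assert 23<max(b[1])<30
z,ok=pick2(c-[.0004,0],90,.039,.018,.003)
if ok:
    place((.4743,.0163),z+.079,90,.027,app=.012)
    look((.474,.0165),.087,tol=.004,name="w_p4",rad=.03)
E

```

```text
w_sp t 33.6 px [314. 214.] z 10.4 ell [434.1 264.1] [26.4 26.7] rect [434.  264.1] [26.6 26.6] 89.9
touch True -0.006
gap 0.0246 grip 39.1 [-1.7 -0.7  3.1] zg -0.0029
lifted gap 0.0241 grip 39.2 t 37.4667
contact True [0.4744 0.0161 0.0756] expected z 0.07607533336822464 F [-0.8  0.3  4.6]
t 41.3583
w_p4 t 41.4 px [317. 228.] z 89.1 ell [475.   16.3] [25.8 27.5] rect [475.1  16.4] [27.3 25.6] 90.0
```

```bash
ls pics
```

```text
crop1.png
dbg.png
scene0.png
top0.png
w_p1.png
w_p2.png
w_p3.png
w_p4.png
w_plate.png
w_race.png
w_race2.png
w_sleeve.png
w_sp.png
```

The spacer is centred at (475.0,16.3) and z 89. Last is the pad, which I'll measure for centre and angle with the wrist camera.

```bash
python3 - <<'E'
from h import *
command_gripper(.044)
movep([.4655,-.2765,.17],Rz(20))
c,b,z,p,d=look((.4655,-.2765),.016,name="w_pad",rad=.045)
(cx,cy),(w,h),a=b
yaw=a if w>h else a+90
yaw=(yaw+90)%180-90
print('yaw',yaw); assert 62<max(w,h)<72 and 25<min(w,h)<33 and 5<yaw<40
z,ok=pick2(np.array([cx,cy])/1000,yaw,.044,.018,.005,N=50)
if ok:
    place((.4744,.0163),z+.087,90,.028,app=.014,zs=.22)
    look((.474,.0165),.103,name="w_p5",rad=.05)
E

```

```text
w_pad t 42.8 px [318. 216.] z 18.1 ell [ 466.6 -277.6] [30.2 86. ] rect [ 466.4 -277.6] [68.7 27.6] 21.8
yaw 21.830848693847656
touch True -0.0067
gap 0.0269 grip 49.6 [-0.7  0.7  2.2] zg -0.0016
lifted gap 0.0265 grip 49.2 t 46.6917
contact True [0.4747 0.0159 0.0855] expected z 0.08543585364885452 F [-1.  -1.3  6.5]
t 50.85
w_p5 t 50.9 px [317. 226.] z 105.2 ell [474.9  15.7] [30.6 84.1] rect [474.7  15.4] [67.3 28.1] 89.8
```

View pics/w_p5.png

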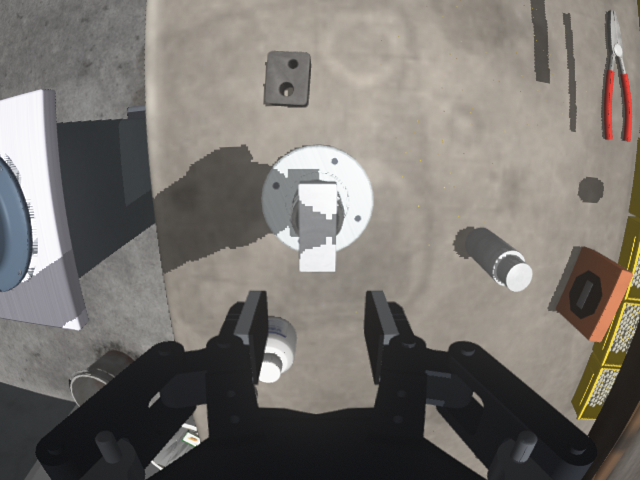

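The pad lies flat at (318,227), centred at (474.7,15.4) and z 105, which is within about 1 mm. I'll check from the scene view, then hand in.

```bash
python3 - <<'E'
from h import *
s=sense();move_l(np.array(s['position'])+[0,0,.06],feed=.2)
q,_=camera("scene");cv2.imwrite("pics/fin.png",cv2.resize(q[150:340,190:460,::-1],(800,563),interpolation=cv2.INTER_CUBIC))
E

```

```text
(no output)
```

View pics/fin.png

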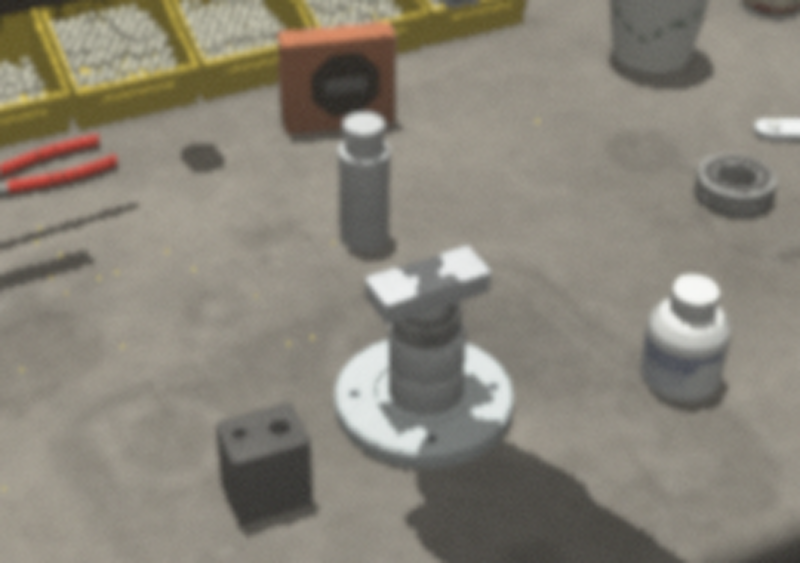

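The stack stands straight on the plate at about (427,350) with the pad on top at (428,280). The tall bushing, block and bottle are where they were.

```bash
python3 -c "
from rig import *
print(sense()['time_s'],finish_job())"
```

```text
the job is handed in; nothing more can be done
51.3917 None
```

The stack is built in order (sleeve, race, spacer, pad), each part within about 1 mm of centre by wrist-camera measurement, bystanders unmoved, and the job was handed in at 51.4 s; the first try at the race closed on air and moved nothing.

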